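Hang the jar shelf on its keyhole stud

TASK

Hang the green jar shelf on the white bench stand: press the large end of its keyhole over the red stud head until its back is flat against the board, then slide it straight down until it is fully home on the stud and held by the catches, and let go of it. Leave the jar, tube and tub on the bench where they stand.

Things in the scene. Friction and masses are not known exactly. Their poses are not given: they have to be found in the camera images.
- shelf: Loose green L-shaped hanging shelf, 0.27 to 0.44 kg, first standing upright on the bench. Origin: bottom centre of its flat back face; x points out of the back (to the board once hung), y across, z up. All lengths in mm. Back plate 6 thick (x -6 to 0), 120 wide, 138 high. Tray in front at its foot: x -61 to -6, 120 wide, lips 22 high. Square catch holes, 14 wide, at y +40 and -40, z 104.
- grip (a point): Middle of the shelf's black grip fin, at x -27, y 0, z 118 in the shelf's frame, same axes. The fin stands out of the plate's front on its centre line: 14 thick in y, x -48 to -6, z 98 to 138 (flush with the plate's top). Pinch it from above across its thickness.
- keyhole (a point): Centre of the large round end of the shelf's keyhole, on the back face (x 0, y 0, z 60 in the shelf's frame), same axes. Large end 20 in diameter; from it a slot 11 wide runs straight up, its upper end 28 above this point. The hole goes through the 6 mm plate.
- slot_mid (a point): Middle of a black level slot on the front face of the fixed stand, on its centre line, 175 above the bench. x points into the board (press direction), y level along it, z up. A stud stands out of the slot, level with this point, but clamped anywhere from 8 mm to one side to 8 mm to the other (along y): its place there is not measured and must be seen or felt for.
- stand_top (a point): Top edge of the fixed white bench stand, front centre, 222 above the bench: an upright board 200 wide, 18 thick, supports behind it only. Stud: neck 8 in diameter, red head 15 in diameter, 8 to 13 in front of the board, so the shelf's back stops 13 off the board while the head is not in the large end. The shelf must be pressed to within 2 of the board to slide down behind the head.
- ball_l (a joint): One of two sprung brass ball catches, 40 to either side of the stud and 20 above it, moving with its place. Stands 5 mm out of the board at 0, flush at 0.005 m; fully in takes about 3 N. After 24 mm of sliding down, the slot's upper end lies on the neck and the balls snap into the catch holes; the slide may take up to about 10 N of push besides the shelf's weight.
- ball_r (a joint): The other ball catch (at -y of the stud), the same.
- jar_mid (a point): Middle of a loose glass jar with black lid, 66 in diameter, 62 high, standing on the bench; leave it alone.
- tube_mid (a point): Middle of a loose green tube with white cap, 44 in diameter, 90 high, standing on the bench; leave it alone.
- tub_mid (a point): Middle of a loose white tub, 68 in diameter, 55 high, standing on the bench; leave it alone.
Mind the look-alikes: they are no part of the job. What is meant by the part that bears slot_mid is not blue, and is the larger of those in its own colour.

How it is judged:
By the outcome, as a careful person would: the job done as asked, in the order asked, and still so for the second after the job is handed in, with the robot touching nothing.
It also fails if it takes over 58 s, if anything falls off the work surface, if the arm or the gripper's body presses on something with over 40 N, if the wrist force passes 120 N, or if a joint passes its speed limit or range.

ROBOT

A 6-joint arm with a two-finger parallel gripper is mounted at the origin on the work surface. World frame = base frame: x ahead of the robot, y to its left, z up, the work surface at z = 0. Lengths are in m, angles in degrees, forces in N, time in s.
With the tool pointing down it reaches from about 0.275 to 0.725 m from the base axis. Payload 15.9 kg.
Tool frame: the origin (TCP) lies at the very end of the fingers, on their centre line; the grasp point (between the pads) lies 19 mm behind it (env.tcp_to_grasp is the distance from the TCP to the grasp point, in m); z points along the fingers, y is the line along which they close (so a half turn about z gives the same grasp; the last joint's range is limited). The gripper opens to 85 mm and grips with 20 to 120 N. Pads are 22 mm wide; open, the fingers measure 114 mm over their backs; the gripper's body (76 mm by 85 mm) begins 54 mm behind the grasp point. The pads swing forward as they close: fully open they stand 13 mm farther back than shut.
Start: joints at [-76.318, 12.198, -1.971, 75.831, 0, 90], TCP at [0.118, -0.486, 0.192] pointing down, gripper open.
Joint ranges: [-170.91, 170.91], [-42.67, 98.43], [-65.05, 77.54], [-120.47, 116.71], [-90, 82.35], [-180, 180]. Speed limits (degrees/s): [108.29, 108.29, 136.94, 147.25, 180, 180].

INTERFACE

Orientations are given as a 3x3 rotation matrix whose columns are the frame's x, y, z axes.
In Python, from cell import env gives the robot as it stands. The module is installed in compiled form; this text tells all that it offers.
- The arm moves only by the tool arm_command, never from a script. Its arguments are lists of equal length, an entry for each row: "linear": the shift along the tool's x, y, z in mm, a list of three; "rot": the turn, a rotation vector about the tool's x, y, z in rad, a list of three; "hand": the closure in counts, from 0 (fully open) to 255 (shut). In form: {"linear": [[dx, dy, dz], ...], "rot": [[rx, ry, rz], ...], "hand": [hand, ...]}. A call has 1 to 12 rows; each row is the pose to reach, as a shift and turn from the pose commanded when the call began, along the tool's axes at that moment; what a row does not reach only later rows make up. A row lasts 1/12 s, in which the tool goes at most 41.7 mm and 7.16 degrees, less where a joint would pass 70% of its speed; a pose out of reach is approached as far as the arm can. A call with a gripper value outside its range is refused whole. The fingers move at their own pace and stop on an object; "force" is the grip in N (left out, the last holds). Time passes only in rows, so rows that repeat a pose let the fingers close. It gives the time, the measured TCP pose, the force, the opening and the grip force at its end, in the units of the state.
- env.get_state(): the state, without advancing time (a new reading comes with each control period).
- env.snapshot(name): name is "side" or "top" or "wrist"; returns the picture (420x560x3 uint8, red, green, blue); there is no depth.
- env.camera_params(name): a dict with "fx", "fy", "cx", "cy" (pixels), "cam_to_world" (4x4, takes a point from camera to world coordinates); the wrist camera has in their place "tool_from_camera" (4x4, takes a point from camera to tool coordinates, whose origin is the TCP and whose axes are the flange's). Camera axes: x right, y down, z forward; pixel columns grow to the right and rows downward; lengths in m; the calibration is good to about 2 mm. The wrist camera is an equidistant fisheye: a pixel r from the principal point sees the ray r / f radians off the axis. A picture is of the moment at which its call begins: read the wrist's pose just before it. camera_params takes no time and is no camera call.
- env.finish_job(): hands the job in; it is judged then, once.
The state is a dict: "time_s": time; "joint_positions": joint angles; "qd": joint speeds; "tau": joint torques, N m; "tcp_pos": TCP position; "tcp_rot": TCP orientation; "ft_force": force on the tool from outside, world axes, zero at the start; "ft_torque": the same for the moment, N m; "finger_gap": finger opening in m; "finger_force": force on a finger pad.
Only numpy, scipy, OpenCV 4.12 (cv2) and the standard library are available. Lean on these libraries where they do the work, as an engineer would, in place of code of your own. Each camera call takes 0.05 s, during which the arm holds its last target. There are 200 camera calls.

## Working session

There is one attempt and no reset: what is moved stays moved. The work goes in short steps, Python scripts to look and compute and a tool call to move; the robot and the scene stay as the last step left them, time stands still between calls to the robot, and variables do not carry over. Pictures are saved under pics/ and viewed, at most 10 in all, crops included, and the job is handed in when it is done.

Besides the shell and the picture viewer there is one more tool, called after "Emit:" as name(argument=value, ...) on one line, values as JSON. arm_command: Moves the arm, as the interface text tells. Its arguments: {"type":"object","properties":{"linear":{"type":"array"},"rot":{"type":"array"},"hand":{"type":"array"},"force":{"type":"number"}},"required":["linear","rot","hand"]}

```bash
mkdir -p pics; python3 - <<'E'
from cell import env
import cv2,numpy as np
for n in("side","top"):
    im=env.snapshot(n);np.save(f"{n}0.npy",im);cv2.imwrite(f"pics/{n}0.png",im[:,:,::-1])
    p=env.camera_params(n);print(n,[round(p[k],1) for k in("fx","fy","cx","cy")],np.round(p["cam_to_world"],3).tolist())
s=env.get_state();print(s["time_s"],s["tcp_pos"],np.round(s["tcp_rot"],3).tolist(),s["finger_gap"],env.tcp_to_grasp)
E
```

```text
side [546.0, 546.0, 278.1, 197.5] [[0.977, -0.144, 0.156, 0.343], [-0.211, -0.574, 0.791, -0.989], [-0.025, -0.806, -0.592, 0.871], [0.0, 0.0, 0.0, 1.0]]
top [406.7, 406.7, 279.9, 202.6] [[0.009, -0.979, 0.204, 0.344], [-1.0, -0.009, -0.001, -0.038], [0.003, -0.204, -0.979, 0.961], [0.0, 0.0, 0.0, 1.0]]
0.1 [ 0.11818151 -0.4855001   0.19188593] [[0.972, 0.237, -0.0], [0.237, -0.972, 0.001], [0.0, -0.001, -1.0]] 0.08540836240457274 0.0187
```

View pics/side0.png

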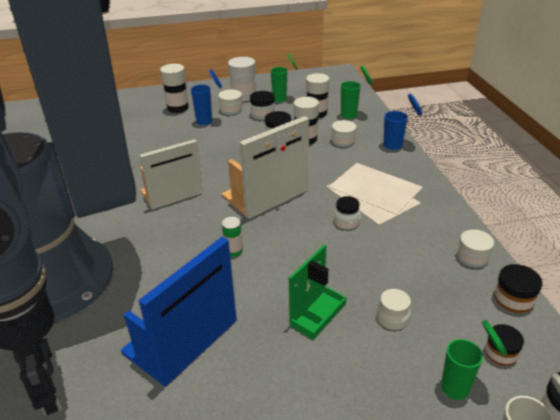

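View pics/top0.png

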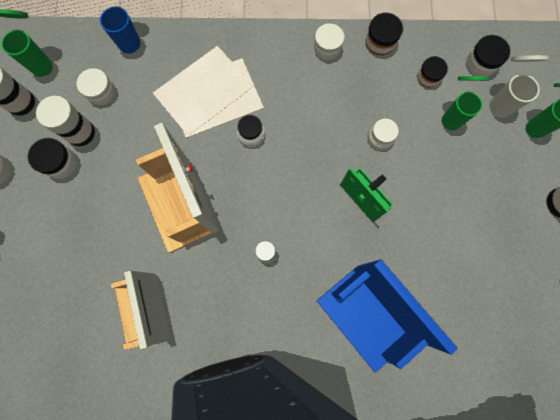

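The stand candidates in the side view are blue (185,310), small white (172,175) and larger white with the red stud (272,168). The larger white one fits, because it isn't blue and is the bigger of the two white ones. The green shelf is at side (315,290) and top (366,195). I'll confirm with an enlarged crop.

```bash
python3 - <<'E'
import cv2,numpy as np
s=np.load("side0.npy");t=np.load("top0.npy")
def c(im,x,y):return cv2.resize(im[y:y+100,x:x+130],None,fx=3,fy=3,interpolation=cv2.INTER_CUBIC)
a=np.vstack([np.hstack([c(s,215,115),c(s,270,240)]),np.hstack([c(t,120,120),c(t,310,150)])])
cv2.imwrite("pics/crop1.png",a[:,:,::-1])
for n,im in(("s",s),("t",t)):
    i=im.astype(int);m=((i[...,0]>130)&(i[...,1]<70)&(i[...,2]<80)).astype(np.uint8)
    k,_,st,ce=cv2.connectedComponentsWithStats(m)
    print(n,[(st[j,4],ce[j].round(1).tolist()) for j in range(1,k)])
E
```

```text
s [(np.int32(8), [282.2, 146.9])]
t [(np.int32(15), [189.8, 167.2])]
```

View pics/crop1.png

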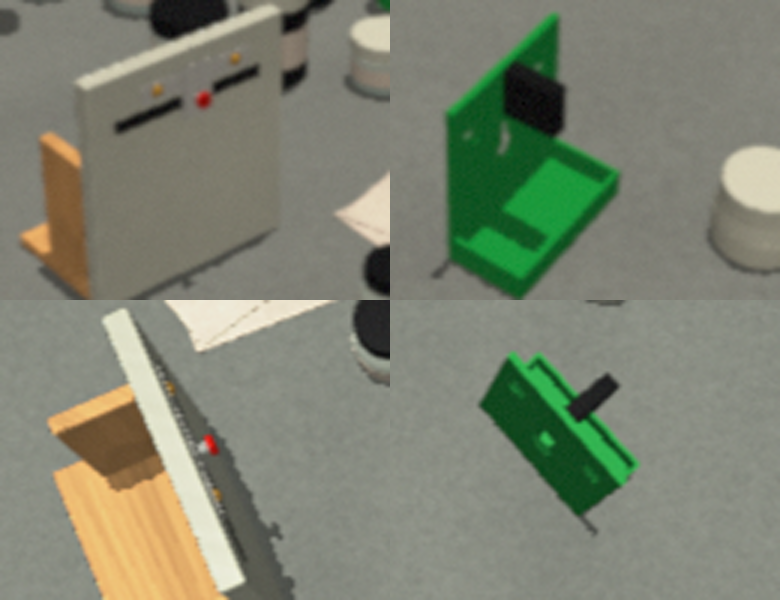

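The crop confirms it: larger white stand with the red stud (side 282,147; top 190,167), and brass balls either side of the stud.

```bash
cat >h.py <<'E'
from cell import env
import numpy as np,cv2
def ray(n,u,v):
    p=env.camera_params(n);T=np.array(p["cam_to_world"])
    return T[:3,3],T[:3,:3]@[(u-p["cx"])/p["fx"],(v-p["cy"])/p["fy"],1]
def onz(n,u,v,z):
    o,d=ray(n,u,v);return o+d*(z-o[2])/d[2]
def tri(a,b):
    (o1,d1),(o2,d2)=ray("side",*a),ray("top",*b)
    k=np.linalg.lstsq(np.c_[d1,-d2],o2-o1,rcond=None)[0]
    p,q=o1+k[0]*d1,o2+k[1]*d2
    return (p+q)/2,np.linalg.norm(p-q)
E
python3 - <<'E'
from h import *
np.set_printoptions(precision=4,suppress=True)
P=lambda u,v:(310+(u-390)/3,150+(v-300)/3)
S=lambda u,v:(270+(u-390)/3,240+v/3)
print("shelf top edge top",onz("top",*P(513,352),.138),onz("top",*P(620,487),.138))
print("shelf top edge side",onz("side",*S(448,112),.138),onz("side",*S(557,15),.138))
print("fin",onz("top",*P(572,413),.138),onz("top",*P(612,380),.138))
print("base back corner top",onz("top",*P(480,403),0),onz("top",*P(580,515),0))
P=lambda u,v:(120+u/3,120+(v-300)/3)
S=lambda u,v:(215+u/3,115+v/3)
for a in [(130,308),(245,578),(103,320),(220,590)]: print("board top",onz("top",*P(*a),.222))
for a in [(80,85),(280,10)]: print("board side",onz("side",*S(*a),.222))
print("stud",tri((282.2,146.9),(189.8,167.2)), onz("top",189.8,167.2,.175),onz("side",282.2,146.9,.175))
print("slotends side",onz("side",*S(117,127),.175),onz("side",*S(258,70),.175))
print("balls",onz("side",*S(158,89),.195),onz("side",*S(235,58),.195),onz("top",*P(169,387),.195),onz("top",*P(217,494),.195))
print("jar,tub,tube")
for n,u,v,z in [("top",250,127,.062),("top",384,131,.055),("top",265,251,.09)]:print(onz(n,u,v,z))
E
```

```text
shelf top edge top [ 0.5934 -0.1876  0.138 ] [ 0.4977 -0.2585  0.138 ]
shelf top edge side [ 0.5024 -0.2629  0.138 ] [ 0.5947 -0.1904  0.138 ]
fin [ 0.5497 -0.2275  0.138 ] [ 0.5737 -0.2563  0.138 ]
base back corner top [ 0.5918 -0.1847  0.    ] [ 0.5004 -0.2626  0.    ]
board top [0.6544 0.1885 0.222 ]
board top [0.4783 0.1059 0.222 ]
board top [0.6461 0.2053 0.222 ]
board top [0.4706 0.1209 0.222 ]
board side [0.476  0.1089 0.222 ]
board side [0.6573 0.1877 0.222 ]
stud (array([0.5792, 0.1429, 0.1769]), np.float64(0.0006520100978931903)) [0.5794 0.1433 0.175 ] [0.5802 0.1461 0.175 ]
slotends side [0.5041 0.1158 0.175 ] [0.6352 0.1749 0.175 ]
balls [0.5416 0.1325 0.195 ] [0.6132 0.1654 0.195 ] [0.6106 0.1673 0.195 ] [0.5382 0.1319 0.195 ]
jar,tub,tube
[0.7127 0.0333 0.062 ]
[ 0.7087 -0.2832  0.055 ]
[ 0.4203 -0.0076  0.09  ]
```

Emit:
arm_command(linear=[[0, 0, -40], [0, 0, -80], [0, 0, -120], [0, 0, -150]], rot=[[0, 0, 0.1], [0, 0, 0.2], [0, 0, 0.3], [0, 0, 0.4]], hand=[0, 0, 0, 0])

```text
time_s: 0.43
tcp_pos: [0.1182, -0.4854, 0.3451]
tcp_rot: [[0.986, -0.165, 0.0], [-0.165, -0.986, -0.001], [0.001, 0.001, -1.0]]
ft_force: [0.0, -0.9, 0.5]
finger_gap: 0.0854
finger_force: 0.0
```

```bash
python3 - <<'E'
from h import *
s=env.get_state();print(np.round(s["joint_positions"],1),s["tcp_pos"].round(3),s["tcp_rot"].round(3).tolist(),s["time_s"])
p=env.camera_params("wrist");print(p)
E
```

```text
[-76.3  14.4  23.1  98.6  -0.  113.2] [ 0.118 -0.485  0.345] [[0.986, -0.165, 0.0], [-0.165, -0.986, -0.001], [0.001, 0.001, -1.0]] 0.4333
{'fx': 325.19226210127806, 'fy': 325.19226210127806, 'cx': 278.8701665549508, 'cy': 207.10581613424708, 'tool_from_camera': array([[-4.44606201e-04, -9.63538215e-01, -2.67570384e-01,
         6.80803407e-02],
       [ 9.99999894e-01, -3.96363872e-04, -2.34309997e-04,
        -3.38583831e-04],
       [ 1.19711403e-04, -2.67570460e-01,  9.63538289e-01,
        -1.82018734e-01],
       [ 0.00000000e+00,  0.00000000e+00,  0.00000000e+00,
         1.00000000e+00]])}
```

Emit:
arm_command(linear=[[33, -26, 0], [66, -52, 0], [100, -78, 0], [133, -104, 0], [166, -130, 0], [200, -155, 0], [233, -181, 0], [266, -207, 0], [300, -233, 0], [333, -259, 0], [366, -284, 0], [400, -310, 0]], rot=[[0, 0, -0.12], [0, 0, -0.24], [0, 0, -0.36], [0, 0, -0.48], [0, 0, -0.6], [0, 0, -0.72], [0, 0, -0.84], [0, 0, -0.96], [0, 0, -1.08], [0, 0, -1.2], [0, 0, -1.32], [0, 0, -1.44]], hand=[0, 0, 0, 0, 0, 0, 0, 0, 0, 0, 0, 0])

```text
time_s: 1.43
tcp_pos: [0.5588, -0.2453, 0.3421]
tcp_rot: [[0.282, 0.959, -0.0], [0.959, -0.282, -0.0], [-0.0, -0.0, -1.0]]
ft_force: [1.1, -1.5, 1.0]
finger_gap: 0.0856
finger_force: 0.0
```

Emit:
arm_command(linear=[[0, 0, 10], [0, 0, 20], [0, 0, 30], [0, 0, 40], [0, 0, 50], [0, 0, 60], [0, 0, 70], [0, 0, 80], [0, 0, 80], [0, 0, 80]], rot=[[0, 0, -0.12], [0, 0, -0.24], [0, 0, -0.36], [0, 0, -0.48], [0, 0, -0.6], [0, 0, -0.72], [0, 0, -0.84], [0, 0, -0.97], [0, 0, -0.97], [0, 0, -0.97]], hand=[0, 0, 0, 0, 0, 0, 0, 0, 0, 0])

```text
time_s: 2.27
tcp_pos: [0.5571, -0.2467, 0.262]
tcp_rot: [[-0.625, 0.781, -0.001], [0.781, 0.625, 0.001], [0.001, -0.001, -1.0]]
ft_force: [0.2, -0.4, 0.0]
finger_gap: 0.0856
finger_force: 0.0
```

```bash
cat >>h.py <<'E'
def wray(u,v,s):
    p=env.camera_params("wrist");T=np.array(p["tool_from_camera"]);R=np.array(s["tcp_rot"])
    d=np.array([u-p["cx"],v-p["cy"]])/p["fx"];r=np.linalg.norm(d)+1e-9
    c=np.r_[np.sin(r)*d/r,np.cos(r)]
    return R@T[:3,3]+s["tcp_pos"],R@T[:3,:3]@c
def wonz(u,v,z,s):
    o,d=wray(u,v,s);return o+d*(z-o[2])/d[2]
def wproj(X,s):
    p=env.camera_params("wrist");T=np.array(p["tool_from_camera"]);R=np.array(s["tcp_rot"])
    c=T[:3,:3].T@(R.T@(np.array(X)-s["tcp_pos"])-T[:3,3]);h=np.hypot(c[0],c[1]);a=np.arctan2(h,c[2])
    return p["cx"]+p["fx"]*a*c[0]/h,p["cy"]+p["fx"]*a*c[1]/h
E
python3 - <<'E'
from h import *
s=env.get_state();im=env.snapshot("wrist");np.save("w1.npy",im);cv2.imwrite("pics/w1.png",im[:,:,::-1])
print(s["tcp_pos"].round(4),s["tcp_rot"].round(4).tolist(),s["joint_positions"].round(1),s["qd"].round(2),s["time_s"])
import pickle;pickle.dump(s,open("w1.pkl","wb"))
i=cv2.cvtColor(im,cv2.COLOR_RGB2HSV)
E
```

```text
[ 0.5571 -0.2467  0.262 ] [[-0.6245, 0.781, -0.0012], [0.781, 0.6245, 0.0005], [0.0012, -0.0006, -1.0]] [-23.9  26.8  28.7  91.9  -0.   27.5] [-0.01 -0.34  1.76  0.72 -0.03  2.62] 2.2667
```

View pics/w1.png

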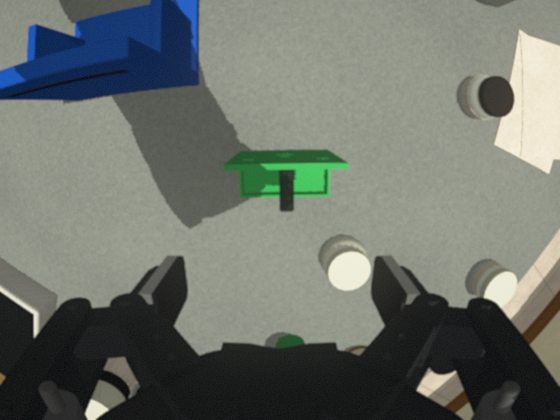

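```bash
python3 - <<'E'
from h import *
import pickle;s=pickle.load(open("w1.pkl","rb"));im=np.load("w1.npy").astype(int)
R=s["tcp_rot"];t=lambda X:(R.T@(X-s["tcp_pos"])*1000).round(1)
g=((im[...,1]>im[...,0]+40)&(im[...,1]>im[...,2]+30))
# plate top strip: lowest bright green row at the wings; fin: dark within
for u in (227,232,340,345):
    c=np.where(g[140:220,u])[0]+140;print(u,c.min(),c.max(),t(wonz(u,c.max()+.5,.138,s)))
d=(im.sum(2)<110)
for v in(180,190,200,206):
    r=np.where(d[v,260:320])[0]+260;print(v,r.min(),r.max(),t(wonz(r.mean(),v,.138,s)),t(wonz(r.min()-.5,v,.138,s))[1],t(wonz(r.max()+.5,v,.138,s))[1])
c=np.where(d[160:225,287])[0]+160;print(c.min(),c.max(),t(wonz(287,c.min()-.5,.138,s)),t(wonz(287,c.max()+.5,.138,s)))
r=np.where(g[167])[0];print(r.min(),r.max(),t(wonz(r.min()-.5,167,.138,s)),t(wonz(r.max()+.5,167,.138,s)))
E
```

```text
227 163 170 [ 19.2 -49.3 124. ]
232 159 170 [ 19.2 -44.4 124. ]
340 159 169 [ 20.3  59.2 124. ]
345 162 169 [ 20.3  64.2 124. ]Traceback (most recent call last):
  File "<stdin>", line 10, in <module>
    return umr_minimum(a, axis, None, out, keepdims, initial, where)
ValueError: zero-size array to reduction operation minimum which has no identity
```

```bash
python3 - <<'E'
from h import *
import pickle;s=pickle.load(open("w1.pkl","rb"));im=np.load("w1.npy").astype(int)
R=s["tcp_rot"];t=lambda X:(R.T@(X-s["tcp_pos"])*1000).round(1)
d=(im.max(2)<65)
for v in(180,190,200,206):
    r=np.where(d[v,270:305])[0]+270;print(v,r.min(),r.max(),t(wonz(r.mean(),v,.138,s)),t(wonz(r.min()-.5,v,.138,s))[1],t(wonz(r.max()+.5,v,.138,s))[1])
print(t(wonz(224.5,168,.138,s)),t(wonz(348.5,167,.138,s)))
E
```

```text
180 280 291 [  9.7   6.8 124. ] 1.1 12.6
190 281 291 [-1.00e-01  7.30e+00  1.24e+02] 2.0 12.6
200 281 292 [-10.1   7.9 124. ] 2.1 13.7
206 281 291 [-16.1   7.4 124. ] 2.1 12.8
[ 21.7 -51.6 124.1] [ 22.8  67.6 124. ]
```

Emit:
arm_command(linear=[[-1, 7.5, 20], [-1, 7.5, 50], [-1, 7.5, 80], [-1, 7.5, 105], [-1, 7.5, 125], [-1, 7.5, 140], [-1, 7.5, 152], [-1, 7.5, 159], [-1, 7.5, 159], [-1, 7.5, 159]], rot=[[0, 0, -0.01], [0, 0, -0.01], [0, 0, -0.01], [0, 0, -0.01], [0, 0, -0.01], [0, 0, -0.01], [0, 0, -0.01], [0, 0, -0.01], [0, 0, -0.01], [0, 0, -0.01]], hand=[0, 0, 0, 0, 0, 0, 0, 0, 0, 0])

```text
time_s: 3.15
tcp_pos: [0.5642, -0.2431, 0.104]
tcp_rot: [[-0.634, 0.774, 0.0], [0.774, 0.634, -0.0], [-0.0, 0.0, -1.0]]
ft_force: [-1.1, -0.7, 0.4]
finger_gap: 0.0853
finger_force: 0.0
```

Emit:
arm_command(linear=[[0, 0, 0], [0, 0, 0], [0, 0, 0], [0, 0, 0], [0, 0, 0], [0, 0, 0], [0, 0, 0], [0, 0, 0]], rot=[[0, 0, 0], [0, 0, 0], [0, 0, 0], [0, 0, 0], [0, 0, 0], [0, 0, 0], [0, 0, 0], [0, 0, 0]], hand=[60, 120, 180, 255, 255, 255, 255, 255], force=60)

```text
time_s: 3.82
tcp_pos: [0.5639, -0.243, 0.1033]
tcp_rot: [[-0.635, 0.773, -0.0], [0.773, 0.635, 0.0], [0.0, -0.0, -1.0]]
ft_force: [1.0, 0.0, -1.0]
finger_gap: 0.0002
finger_force: 0.0
```

```bash
python3 - <<'E'
from h import *
s=env.get_state();print(s["tcp_pos"].round(4),s["tcp_rot"].round(4).tolist(),s["finger_gap"],s["finger_force"],s["time_s"],s["ft_force"],s["ft_torque"].round(2))
im=env.snapshot("wrist");np.save("w2.npy",im);cv2.imwrite("pics/w2.png",im[:,:,::-1])
import pickle;pickle.dump(s,open("w2.pkl","wb"))
E
```

```text
[ 0.5639 -0.243   0.1033] [[-0.6349, 0.7726, -0.0], [0.7726, 0.6349, 0.0], [0.0, -0.0, -1.0]] 0.00023079226075680502 0.0 3.8167 [ 1.00410243e+00  9.07807682e-04 -9.78074012e-01] [-0.02  0.03  0.  ]
```

View pics/w2.png

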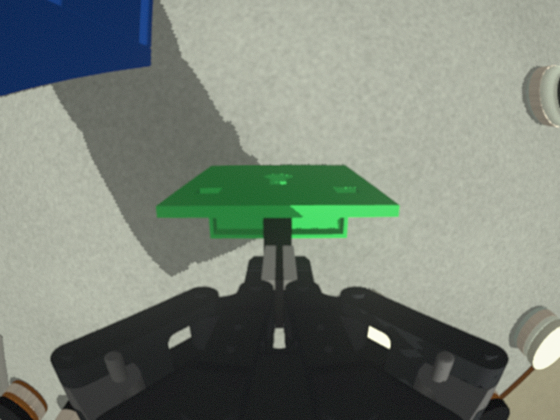

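```bash
python3 - <<'E'
from h import *
import pickle;s=pickle.load(open("w2.pkl","rb"))
R=s["tcp_rot"];t=lambda X:(R.T@(X-s["tcp_pos"])*1000).round(1)
for u,v in [(157,217),(399,216),(277,217),(277,245)]:print(t(wonz(u,v,.138,s)),wonz(u,v,.138,s).round(4))
print(wproj(s["tcp_pos"],s), wproj(s["tcp_pos"]+[0,0,.02],s))
a,b=env.snapshot("side"),env.snapshot("top")
f=lambda im,x,y:cv2.resize(im[y:y+200,x:x+200],None,fx=2,fy=2)
cv2.imwrite("pics/st2.png",np.hstack([f(a,220,180),f(b,270,90)])[:,:,::-1])
E
```

```text
[ 21.6 -60.2 -34.7] [ 0.5037 -0.2645  0.138 ]
[ 22.1  60.2 -34.7] [ 0.5964 -0.1876  0.138 ]
[ 21.9  -0.4 -34.7] [ 0.5497 -0.2263  0.138 ]
[  7.5  -0.4 -34.7] [ 0.5588 -0.2374  0.138 ]
(np.float64(278.05210645739106), np.float64(234.78006012933668)) (np.float64(277.96011962651926), np.float64(247.67428845734247))
```

View pics/st2.png

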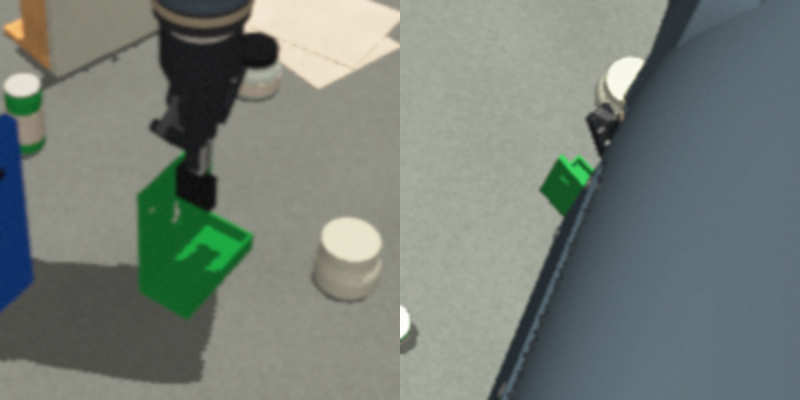

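```bash
python3 - <<'E'
from h import *
s=env.get_state();print(s["finger_gap"],s["finger_force"],s["tcp_pos"])
a=env.snapshot("side");w=env.snapshot("wrist")
p=env.camera_params("side");T=np.linalg.inv(p["cam_to_world"])
def pr(X):
    c=T@np.r_[X,1];return p["fx"]*c[0]/c[2]+p["cx"],p["fy"]*c[1]/c[2]+p["cy"]
t=s["tcp_pos"];x=s["tcp_rot"][:,0]
print("tcp side",pr(t),"grasp",pr(t+[0,0,.0187]),"fin tip top",pr(np.r_[(t-x*.02)[:2],.138]),"fin root top",pr(np.r_[(t+x*.022)[:2],.138]),"fin tip bot",pr(np.r_[(t-x*.02)[:2],.098]))
A=cv2.resize(a[225:315,280:345],None,fx=6,fy=6,interpolation=cv2.INTER_NEAREST)
W=cv2.resize(w[200:290,245:310],None,fx=6,fy=6,interpolation=cv2.INTER_NEAREST)
o=np.hstack([A,W]).astype(float)/255
cv2.imwrite("pics/z3.png",(255*o**.5).astype(np.uint8)[:,:,::-1])
E
```

```text
-5.835385072404629e-05 0.0 [ 0.56393888 -0.24295884  0.10331186]
tcp side (np.float64(317.6156077242168), np.float64(277.80244318954203)) grasp (np.float64(317.78668739587664), np.float64(270.929494904828)) fin tip top (np.float64(326.4868885756384), np.float64(269.26448383969887)) fin root top (np.float64(308.7188088347392), np.float64(260.2773722467747)) fin tip bot (np.float64(325.92644540814115), np.float64(284.1001837812061))
```

View pics/z3.png

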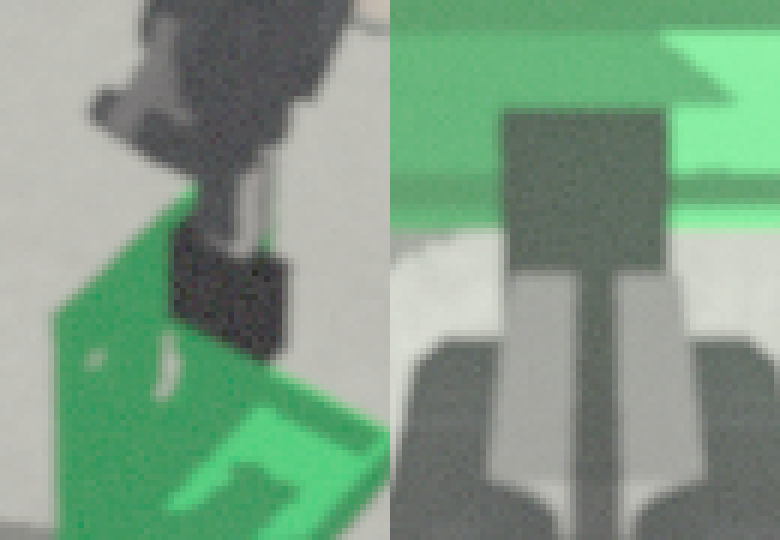

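```bash
python3 - <<'E'
from h import *
import pickle
s=pickle.load(open("w1.pkl","rb"));R=s["tcp_rot"]
for dz in(0,-.013,-.03,-.05):
  print(dz,[np.round(wproj(s["tcp_pos"]+R@[x,y,dz],s),0).tolist() for x in(.011,-.011) for y in(-.0427,.0427)])
s=pickle.load(open("w2.pkl","rb"));R=s["tcp_rot"]
for dz in(0,-.02,-.035,-.05):
  print(dz,[np.round(wproj(s["tcp_pos"]+R@[x,y,dz],s),0).tolist() for x in(.011,-.011) for y in(-.007,.007)])
E
```

```text
0 [[206.0, 217.0], [350.0, 217.0], [209.0, 251.0], [347.0, 251.0]]
-0.013 [[202.0, 224.0], [355.0, 224.0], [205.0, 260.0], [352.0, 260.0]]
-0.03 [[194.0, 234.0], [362.0, 234.0], [198.0, 273.0], [358.0, 273.0]]
-0.05 [[184.0, 250.0], [372.0, 250.0], [189.0, 292.0], [367.0, 292.0]]
0 [[266.0, 217.0], [290.0, 217.0], [267.0, 252.0], [290.0, 252.0]]
-0.02 [[265.0, 228.0], [291.0, 228.0], [265.0, 266.0], [291.0, 266.0]]
-0.035 [[263.0, 239.0], [292.0, 239.0], [264.0, 279.0], [292.0, 279.0]]
-0.05 [[262.0, 251.0], [294.0, 251.0], [263.0, 294.0], [293.0, 294.0]]
```

The wrist and side views both put the real fingertips about 40 mm behind the reported TCP. They closed just above the fin and touched nothing. I'll open and go lower, watching the force.

Emit:
arm_command(linear=[[0, 0, 0], [0, 0, 0], [0, 0, 0], [0, 0, 0], [0, 0, 0], [0, 0, 0], [0, 0, 8], [0, 0, 16], [0, 0, 24], [0, 0, 28], [0, 0, 28], [0, 0, 28]], rot=[[0, 0, 0], [0, 0, 0], [0, 0, 0], [0, 0, 0], [0, 0, 0], [0, 0, 0], [0, 0, 0], [0, 0, 0], [0, 0, 0], [0, 0, 0], [0, 0, 0], [0, 0, 0]], hand=[0, 0, 0, 0, 0, 0, 0, 0, 0, 0, 0, 0])

```text
time_s: 5.07
tcp_pos: [0.5637, -0.2428, 0.075]
tcp_rot: [[-0.635, 0.772, -0.001], [0.772, 0.635, 0.0], [0.001, -0.0, -1.0]]
ft_force: [0.4, -1.1, -0.1]
finger_gap: 0.0855
finger_force: 0.0
```

Emit:
arm_command(linear=[[0, 0, 3], [0, 0, 6], [0, 0, 9], [0, 0, 10], [0, 0, 10]], rot=[[0, 0, 0], [0, 0, 0], [0, 0, 0], [0, 0, 0], [0, 0, 0]], hand=[0, 0, 0, 0, 0])

```text
time_s: 5.48
tcp_pos: [0.5637, -0.2429, 0.0649]
tcp_rot: [[-0.635, 0.773, -0.0], [0.773, 0.635, 0.0], [0.0, -0.0, -1.0]]
ft_force: [-0.4, 0.3, 0.3]
finger_gap: 0.0857
finger_force: 0.0
```

Emit:
arm_command(linear=[[0, 0, 0], [0, 0, 0], [0, 0, 0], [0, 0, 0], [0, 0, 0], [0, 0, 0], [0, 0, 0], [0, 0, 0], [0, 0, 0]], rot=[[0, 0, 0], [0, 0, 0], [0, 0, 0], [0, 0, 0], [0, 0, 0], [0, 0, 0], [0, 0, 0], [0, 0, 0], [0, 0, 0]], hand=[60, 120, 180, 255, 255, 255, 255, 255, 255], force=80)

```text
time_s: 6.23
tcp_pos: [0.5639, -0.2431, 0.0653]
tcp_rot: [[-0.635, 0.773, -0.0], [0.773, 0.635, -0.0], [-0.0, -0.0, -1.0]]
ft_force: [-0.9, -1.0, 0.2]
finger_gap: 0.013
finger_force: 78.3
```

Emit:
arm_command(linear=[[0, 0, -10], [0, 0, -30], [0, 0, -55], [0, 0, -80], [0, 0, -105], [0, 0, -120], [0, 0, -125], [0, 0, -125]], rot=[[0, 0, 0], [0, 0, 0], [0, 0, 0], [0, 0, 0], [0, 0, 0], [0, 0, 0], [0, 0, 0], [0, 0, 0]], hand=[255, 255, 255, 255, 255, 255, 255, 255])

```text
time_s: 6.9
tcp_pos: [0.5645, -0.2431, 0.1916]
tcp_rot: [[-0.635, 0.772, 0.002], [0.772, 0.635, -0.001], [-0.002, 0.001, -1.0]]
ft_force: [0.8, 0.5, -4.1]
finger_gap: 0.0129
finger_force: 78.4
```

Emit:
arm_command(linear=[[10, 11, 0], [30, 33, 0], [54, 60, 0], [78, 86, 0], [102, 113, 0], [126, 140, 0], [150, 166, 0], [174, 193, 0], [194, 215, 0], [208, 230, 0], [214, 237, 0], [214, 237, 0]], rot=[[0, 0, 0.01], [0, 0, 0.04], [0, 0, 0.07], [0, 0, 0.1], [0, 0, 0.13], [0, 0, 0.16], [0, 0, 0.19], [0, 0, 0.22], [0, 0, 0.24], [0, 0, 0.25], [0, 0, 0.257], [0, 0, 0.257]], hand=[255, 255, 255, 255, 255, 255, 255, 255, 255, 255, 255, 255])

```text
time_s: 7.9
tcp_pos: [0.6106, 0.0747, 0.1888]
tcp_rot: [[-0.42, 0.908, -0.002], [0.908, 0.42, 0.0], [0.001, -0.002, -1.0]]
ft_force: [-0.4, -1.1, -3.4]
finger_gap: 0.0132
finger_force: 78.4
```

Emit:
arm_command(linear=[[0, 0, 0], [0, 0, 0]], rot=[[0, 0, 0], [0, 0, 0]], hand=[255, 255])

```text
time_s: 8.07
tcp_pos: [0.6108, 0.0718, 0.1898]
tcp_rot: [[-0.417, 0.909, -0.001], [0.909, 0.417, -0.0], [-0.0, -0.001, -1.0]]
ft_force: [-0.5, 0.3, -4.3]
finger_gap: 0.0129
finger_force: 78.4
```

```bash
python3 - <<'E'
from h import *
import pickle
s=env.get_state();im=env.snapshot("wrist");np.save("w4.npy",im)
pickle.dump(s,open("w4.pkl","wb"))
print(s["tcp_pos"].round(4),s["tcp_rot"].round(4).tolist(),s["finger_gap"],s["ft_force"].round(1),s["time_s"])
a=env.snapshot("side");np.save("s4.npy",a)
W=cv2.resize(im[40:290,130:430],None,fx=2,fy=2);A=cv2.resize(a[80:330,190:290],None,fx=2,fy=2)
cv2.imwrite("pics/w4.png",np.hstack([W,A])[:,:,::-1])
E
```

```text
[0.6108 0.0718 0.1898] [[-0.4173, 0.9088, -0.0009], [0.9088, 0.4173, -0.0004], [-0.0, -0.001, -1.0]] 0.012926731279001964 [-0.5  0.3 -4.3] 8.0667
```

View pics/w4.png

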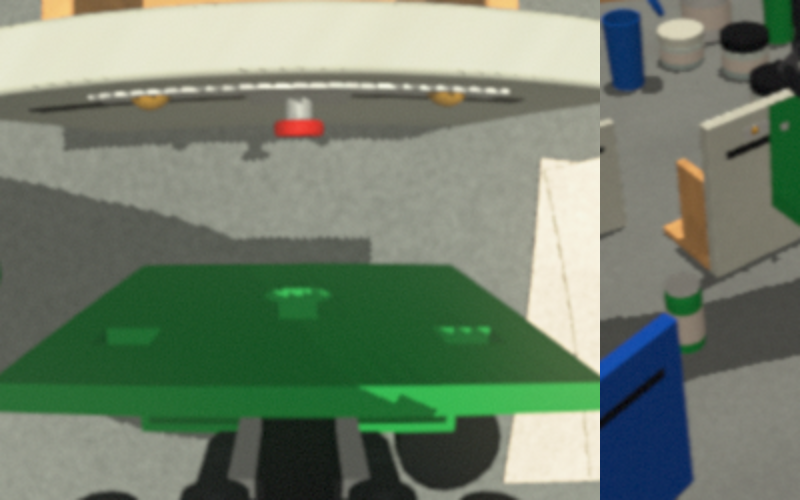

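```bash
python3 - <<'E'
from h import *
import pickle
s=pickle.load(open("w4.pkl","rb"));R=s["tcp_rot"];im=np.load("w4.npy").astype(int)
t=lambda X:(R.T@(X-s["tcp_pos"])*1000).round(1)
q=lambda u,v,z:t(wonz(130+u/2,40+v/2,z,s))
m=(im[...,0]>130)&(im[...,1]<75)&(im[...,2]<80);m[:80]=0 if False else m[:80];v,u=np.where(m[:150,200:360]);u=u+200;print("red",u.min(),u.max(),v.min(),v.max(),u.mean(),v.mean())
print("stud left/right widest z.175",t(wonz(u.min()-.5,v.mean(),.175,s)),t(wonz(u.max()+.5,v.mean(),.175,s)),"ctr",t(wonz(u.mean(),v.mean(),.178,s)))
print("balls",q(151,100,.195),q(448,98,.195))
print("board top front edge",[q(a,b,.222) for a,b in[(60,86),(300,70),(540,86)]])
zb=s["tcp_pos"][2]-.0651
print("zb",zb,"shelf bottom back corners",q(142,265,zb),q(451,265,zb),"top back",q(0,380,zb+.138),q(598,378,zb+.138),"front top",q(300,416,zb+.138))
print("holes",q(132,336,zb+.104),q(465,334,zb+.104),"key",q(298,297,zb+.06))
E
```

```text
red 267 291 100 107 279.31976744186045 103.87209302325581
stud left/right widest z.175 [77.  -6.9 14.8] [77.   8.  14.7] ctr [76.8  0.8 11.7]
balls [ 84.7 -39.3  -5.2] [85.3 41.3 -5.3]
board top front edge [array([ 87.1, -55.7, -32.2]), array([ 88.2,   1. , -32.3]), array([ 87.1,  57.9, -32.3])]
zb 0.12465077416053137 shelf bottom back corners [ 27.4 -60.5  65.2] [27.3 60.5 65. ] top back [ 28.3 -56.6 -72.8] [ 28.7  58.1 -73. ] front top [ 22.1   0.9 -72.9]
holes [ 27.6 -38.2 -38.9] [ 28.1  39.5 -38.9] key [27.2  0.6  5.1]
```

Seen from the wrist, the stud (image 279,104) and keyhole line up within 1 mm, and the board is about 60 mm ahead of the shelf's back. I'll lower to keyhole height and advance.

Emit:
arm_command(linear=[[5, 0.5, 3], [15, 0.5, 6], [25, 0.5, 9], [34, 0.5, 9.7], [40, 0.5, 9.7], [43, 0.5, 9.7], [43, 0.5, 9.7]], rot=[[0, 0, 0], [0, 0, 0], [0, 0, 0], [0, 0, 0], [0, 0, 0], [0, 0, 0], [0, 0, 0]], hand=[255, 255, 255, 255, 255, 255, 255])

```text
time_s: 8.75
tcp_pos: [0.5933, 0.113, 0.1809]
tcp_rot: [[-0.419, 0.908, 0.0], [0.908, 0.419, 0.0], [0.0, 0.0, -1.0]]
ft_force: [1.0, -0.4, -3.8]
finger_gap: 0.013
finger_force: 78.5
```

Emit:
arm_command(linear=[[2, 0, 0], [4, 0, 0], [6, 0, 0], [8, 0, 0], [10, 0, 0], [10, 0, 0], [10, 0, 0]], rot=[[0, 0, 0], [0, 0, 0], [0, 0, 0], [0, 0, 0], [0, 0, 0], [0, 0, 0], [0, 0, 0]], hand=[255, 255, 255, 255, 255, 255, 255])

```text
time_s: 9.33
tcp_pos: [0.5894, 0.1212, 0.1806]
tcp_rot: [[-0.418, 0.909, 0.0], [0.909, 0.418, -0.0], [-0.0, 0.0, -1.0]]
ft_force: [0.2, -0.4, -4.6]
finger_gap: 0.0131
finger_force: 78.5
```

Emit:
arm_command(linear=[[2, 0, 0], [4, 0, 0], [6, 0, 0], [7, 0, 0], [7, 0, 0], [7, 0, 0]], rot=[[0, 0, 0], [0, 0, 0], [0, 0, 0], [0, 0, 0], [0, 0, 0], [0, 0, 0]], hand=[255, 255, 255, 255, 255, 255])

```text
time_s: 9.83
tcp_pos: [0.5873, 0.1262, 0.1808]
tcp_rot: [[-0.417, 0.909, 0.002], [0.909, 0.417, -0.003], [-0.003, 0.0, -1.0]]
ft_force: [6.2, -11.6, -3.9]
finger_gap: 0.0126
finger_force: 78.5
```

Emit:
arm_command(linear=[[1, 0, 0], [1, 0, 0], [1, 0, 0]], rot=[[0, 0, 0], [0, 0, 0], [0, 0, 0]], hand=[255, 255, 255])

```text
time_s: 10.08
tcp_pos: [0.5873, 0.1264, 0.1809]
tcp_rot: [[-0.417, 0.909, 0.002], [0.909, 0.417, -0.004], [-0.005, 0.001, -1.0]]
ft_force: [7.9, -16.6, -3.5]
finger_gap: 0.0133
finger_force: 78.6
```

Pressed with about 18 N at the expected depth (59.4 mm). Now the slide down.

Emit:
arm_command(linear=[[0, 0, 2], [0, 0, 4], [0, 0, 6], [0, 0, 8], [0, 0, 10], [0, 0, 10]], rot=[[0, 0, 0], [0, 0, 0], [0, 0, 0], [0, 0, 0], [0, 0, 0], [0, 0, 0]], hand=[255, 255, 255, 255, 255, 255])

```text
time_s: 10.58
tcp_pos: [0.5877, 0.1264, 0.1714]
tcp_rot: [[-0.417, 0.909, 0.004], [0.909, 0.417, -0.004], [-0.005, 0.002, -1.0]]
ft_force: [8.8, -16.7, 1.1]
finger_gap: 0.0127
finger_force: 79.6
```

```bash
python3 - <<'E'
from h import *
import pickle
s=env.get_state();im=env.snapshot("wrist");np.save("w5.npy",im);pickle.dump(s,open("w5.pkl","wb"))
print(s["tcp_pos"].round(4),s["ft_force"].round(1),s["ft_torque"].round(2))
cv2.imwrite("pics/w5.png",cv2.resize(im[60:260,140:420],None,fx=2.5,fy=2.5)[:,:,::-1])
E
```

```text
[0.5877 0.1264 0.1714] [  8.8 -16.7   1.1] [-3.62 -1.74  0.61]
```

View pics/w5.png

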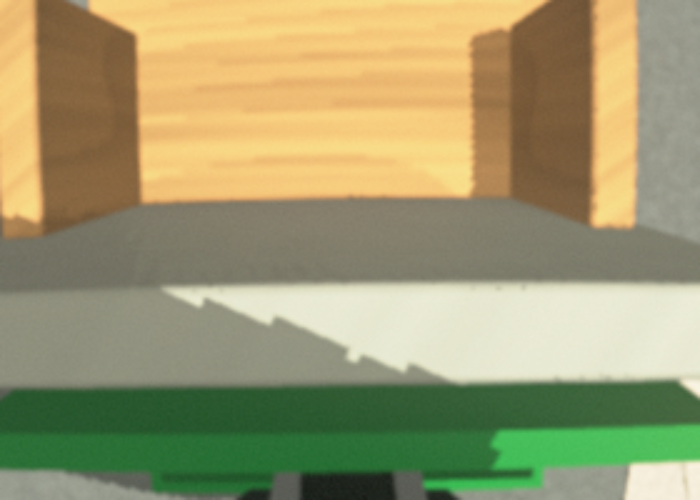

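The shelf is flush with the board's front along its whole width (edge at row ~385) and has slid about 9.5 mm freely. I'll carry on down.

Emit:
arm_command(linear=[[0, 0, 2], [0, 0, 4], [0, 0, 6], [0, 0, 8], [0, 0, 10], [0, 0, 12], [0, 0, 14], [0, 0, 15], [0, 0, 15]], rot=[[0, 0, 0], [0, 0, 0], [0, 0, 0], [0, 0, 0], [0, 0, 0], [0, 0, 0], [0, 0, 0], [0, 0, 0], [0, 0, 0]], hand=[255, 255, 255, 255, 255, 255, 255, 255, 255])

```text
time_s: 11.38
tcp_pos: [0.5877, 0.1264, 0.1566]
tcp_rot: [[-0.417, 0.909, 0.004], [0.909, 0.417, -0.004], [-0.005, 0.002, -1.0]]
ft_force: [8.9, -18.7, 2.9]
finger_gap: 0.0129
finger_force: 79.9
```

Emit:
arm_command(linear=[[0, 0, 1], [0, 0, 1], [0, 0, 1]], rot=[[0, 0, 0], [0, 0, 0], [0, 0, 0]], hand=[255, 255, 255])

```text
time_s: 11.63
tcp_pos: [0.5877, 0.1264, 0.1559]
tcp_rot: [[-0.417, 0.909, 0.004], [0.909, 0.417, -0.003], [-0.005, 0.002, -1.0]]
ft_force: [7.8, -19.1, 7.7]
finger_gap: 0.013
finger_force: 80.7
```

Emit:
arm_command(linear=[[0, 0, 1], [0, 0, 2], [0, 0, 2], [0, 0, 2]], rot=[[0, 0, 0], [0, 0, 0], [0, 0, 0], [0, 0, 0]], hand=[255, 255, 255, 255])

```text
time_s: 11.97
tcp_pos: [0.588, 0.1265, 0.1554]
tcp_rot: [[-0.417, 0.909, 0.006], [0.909, 0.417, -0.003], [-0.005, 0.004, -1.0]]
ft_force: [1.4, -19.7, 24.3]
finger_gap: 0.0131
finger_force: 83.2
```

Firm stop: 24 N for 0.5 mm, after 25 mm of travel. I'll relieve the push and release.

Emit:
arm_command(linear=[[-0.5, 0, -1], [-1, 0, -2], [-1, 0, -2]], rot=[[0, 0, 0], [0, 0, 0], [0, 0, 0]], hand=[255, 255, 255])

```text
time_s: 12.22
tcp_pos: [0.5876, 0.1264, 0.1557]
tcp_rot: [[-0.417, 0.909, 0.003], [0.909, 0.417, -0.002], [-0.003, 0.002, -1.0]]
ft_force: [3.0, -12.8, 6.0]
finger_gap: 0.0131
finger_force: 80.4
```

Emit:
arm_command(linear=[[0, 0, 0], [0, 0, 0], [0, 0, 0], [0, 0, 0], [0, 0, 0], [0, 0, 0], [0, 0, 0]], rot=[[0, 0, 0], [0, 0, 0], [0, 0, 0], [0, 0, 0], [0, 0, 0], [0, 0, 0], [0, 0, 0]], hand=[200, 150, 100, 50, 0, 0, 0])

```text
time_s: 12.8
tcp_pos: [0.5865, 0.1276, 0.1546]
tcp_rot: [[-0.418, 0.909, -0.0], [0.909, 0.418, 0.0], [0.0, -0.0, -1.0]]
ft_force: [-0.3, 0.4, -0.5]
finger_gap: 0.0852
finger_force: 0.0
```

Emit:
arm_command(linear=[[0, 0, -5], [0, 0, -15], [0, 0, -30], [0, 0, -50], [0, 0, -75], [0, 0, -100], [-30, 0, -120], [-60, 0, -120], [-80, 0, -120], [-80, 0, -120]], rot=[[0, 0, 0], [0, 0, 0], [0, 0, 0], [0, 0, 0], [0, 0, 0], [0, 0, 0], [0, 0, 0], [0, 0, 0], [0, 0, 0], [0, 0, 0]], hand=[0, 0, 0, 0, 0, 0, 0, 0, 0, 0])

```text
time_s: 13.63
tcp_pos: [0.6212, 0.0516, 0.2753]
tcp_rot: [[-0.415, 0.91, 0.001], [0.91, 0.415, -0.001], [-0.001, 0.001, -1.0]]
ft_force: [-0.1, -0.0, -0.6]
finger_gap: 0.0857
finger_force: 0.0
```

```bash
python3 - <<'E'
from h import *
s=env.get_state();im=env.snapshot("wrist");a=env.snapshot("side")
print(s["tcp_pos"].round(4),s["ft_force"].round(1),s["finger_gap"],s["time_s"])
# expected hung shelf: bottom z=.091; plate top .229 ; print projections
A=cv2.resize(a[100:300,200:360],None,fx=2.5,fy=2.5);W=cv2.resize(im,(400,300))
o=np.zeros((500,800,3),np.uint8);o[:,:400]=A;o[:300,400:]=W
cv2.imwrite("pics/end.png",o[:,:,::-1])
E
```

```text
[0.6212 0.0516 0.2753] [-0.1 -0.  -0.6] 0.08568275699926348 13.6333
```

View pics/end.png

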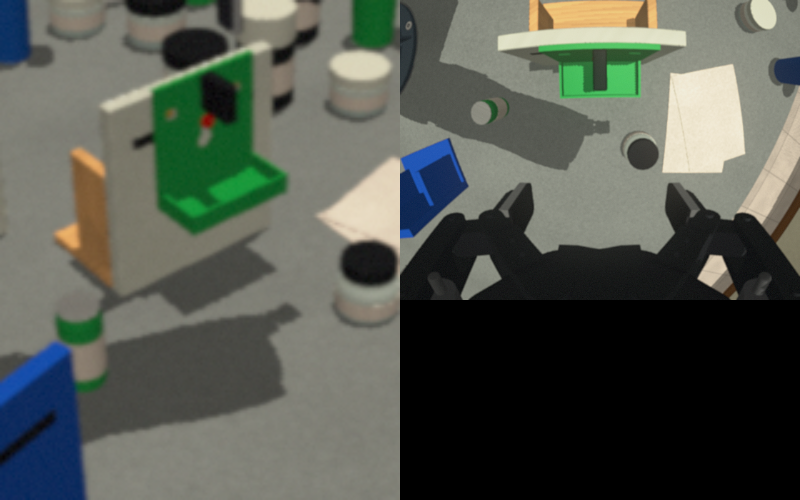

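The shelf hangs flat on the board. The red head (208,120) is at the top of the slot, brass shows in a catch hole (172,115), the gripper is clear, and the jar and tube are where they stood.

```bash
python3 -c "
from cell import env
print(env.finish_job())"
```

```text
the job is handed in; nothing more can be done
None
```

The green shelf is hung on the larger white stand, slid down to a firm stop on the red stud with brass showing in a catch hole, and released; the jar, tube and tub were left alone, and the job was handed in at about 14 s.

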